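Put the cheese away and shut the display case

TASK

Put the rectangular block of cheese from the serving board into the low display case, setting it down flat on the case's floor rather than dropping it. Then slide the door on top of the case fully shut against its frame. Leave the round cheese, the lamp, the jar and the little bowl where they are.

Things in the scene. Friction and masses are not known exactly. Their poses are not given: they have to be found in the camera images.
- case: Low buffet display case, fixed to the table, steel floor and frame, clear sides: 240 mm (its x) by 400 mm (its y), 98 mm high. Origin at the centre of its underside, z up; -x side roughly towards the robot. Inner floor 8 mm above the origin, inside 228 by 388 mm. The top half at y -190 to 0 mm is covered by a fixed clear pane at 79 to 83 mm height; steel rails round the top are 78 to 98 mm high.
- floor_open (a point): Point on the case's inner floor below the middle of the top opening: 95 mm along the case's +y from its centre, 8 mm above its underside. The opening spans case x -106 to +106 mm and y 0 to +190 mm; with the door open by J mm, the free part runs from y = (189 - J) to 190 mm.
- door (a joint): Horizontal sliding door on top of the case: clear pane with steel edges, 210 by 194 mm (along the track), its top 92 mm above the table. Value in m: 0 is shut (edge against the end rail at the case's +y end), 0.18 fully open; it opens towards the case's -y, over the fixed pane. Starts 0.15 to 0.18 open. Steady drag of 2 N, light damping; stays where it is left.
- handle (a point): Centre of the door's handle, a dark wooden bar standing on the middle of the door: 120 mm long across the track (case x), 16 mm thick along the track (case y), from 92 to 132 mm above the table. This point is 112 mm above the table, at 92 mm - J along the case's y from the case's centre. Push it towards the case's +y to shut the door.
- board: Fixed wooden serving board, 300 mm (x) by 170 mm (y) by 18 mm thick, on the table beside the case; origin at the centre of its underside. It can be on either side of the case. Both cheeses lie on it.
- block_cheese: The block of cheese to put away: pale yellow rectangular block, 90 mm long (its x) by 55 mm wide (its y) by 50 mm high, about 0.25 kg. Origin at the centre of its underside, z up. It lies on the near half of the board.
- round_cheese: Round flat nut-covered cheese, 88 mm across, 34 mm high, on the far half of the board; leave it alone. Origin at the centre of its underside.
- lamp: Copper mushroom-shaped table lamp, 96 mm across, 161 mm high, standing at the far right (-y) side; leave it alone. Origin at the centre of its underside.
- jar: Glass jar with a steel lid, 68 mm across, 95 mm high, beyond the case and the board; leave it alone. Origin at the centre of its underside.
- bowl: Small white bowl, 72 mm across, 40 mm high, standing in the case under the fixed pane; leave it alone. Origin at the centre of its underside.
Not all that is in view belongs to the job. Leave any pink look-alike of the block_cheese alone.

How it is judged:
By the outcome, as a careful person would: the job done as asked, in the order asked, and still so for the second after the job is handed in, with the robot touching nothing.
It also fails if it takes over 61 s, if anything falls off the work surface, if the arm or the gripper's body presses on something with over 40 N, if the wrist force passes 120 N, or if a joint passes its speed limit or range.

ROBOT

A 7-joint arm with a two-finger parallel gripper is mounted at the origin on the work surface. World frame = base frame: x ahead of the robot, y to its left, z up, the work surface at z = 0. Lengths are in m, angles in rad, forces in N, time in s.
With the tool pointing down it reaches from about 0.4 to 0.9 m from the base axis. Payload 5.5 kg.
Tool frame: the origin (TCP) lies midway between the tips of the shut fingers; the grasp point (between the pads) lies 19 mm behind it (manip.grip_depth is the distance from the TCP to the grasp point, in m); z points along the fingers, y is the line along which they close (so a half turn about z gives the same grasp; the last joint's range is limited). The gripper opens to 92 mm and grips with 3 to 60 N. Pads are 19 mm wide; open, the fingers measure 130 mm over their backs; the gripper's body (75 mm by 190 mm) begins 47 mm behind the grasp point.
Start: joints at [1.386, 0.501, -0.427, 1.55, 0.221, 1.138, -0.21], TCP at [0.281, -0.586, 0.227] pointing down, gripper open.
Joint ranges: [-2.88, 2.88], [-0.31, 2.03], [-1.54, 1.56], [0.2, 2.42], [-1.41, 4.55], [0.19, 2.02], [-2.57, 2.57]. Speed limits (rad/s): [2.57, 2.57, 3.14, 3.14, 3.14, 3.14, 3.14].

INTERFACE

Orientations are given as a unit quaternion [x, y, z, w].
In Python, from bench import manip, effector, viewer gives the robot as it stands. Calls block until the motion is done:
- manip.move_pose(position, orientation): joint-space move of the TCP to a pose.
- manip.servo_line(position, ori=None, vel=0.15): straight line of the TCP; ori=None keeps the orientation; vel is the mean speed in m/s.
- manip.movej(angles): joint-space move.
- effector.open_jaws() and effector.close(f_grip=None): open the fingers fully, or close them until they stop; f_grip is the grip in N (None keeps the last).
- manip.sleep(seconds).
- manip.solve_ik(position, orientation): joint angles nearest the present ones, or None.
- viewer.get_image(name): name is "side" or "top"; returns the picture (384x512x3 uint8, red, green, blue); there is no depth.
- viewer.get_calibration(name): a dict with "vfov" (degrees; the focal length in pixels is half the picture's height over the tangent of half this angle, whatever the lens; pixels are square), "cx", "cy" (the principal point, pixels), "eye" and "attitude" of the camera in the world. Camera axes: x right, y down, z forward; pixel columns grow to the right and rows downward; lengths in m; the calibration is good to about 2 mm. A picture is of the moment at which its call begins. get_calibration takes no time and is no camera call.
A pose or a line that the arm cannot do raises manip.PlanningError and nothing moves.
- manip.hand_in(): hands the job in; it is judged then, once.
Readings, each from a call of its own:
- manip.current_clock(): time.
- manip.current_q(): joint angles.
- manip.current_joint_velocities(): joint speeds.
- manip.current_tau(): joint torques, N m.
- manip.current_tool_pos(): TCP position.
- manip.current_tcp_rot(): TCP orientation.
- manip.current_force(): force on the tool from outside, world axes, zero at the start.
- manip.current_wrist_torque(): the same for the moment, N m.
- manip.current_finger_gap(): finger opening in m.
- manip.current_gripper_force(): force on a finger pad.
Only numpy, scipy, OpenCV 4.12 (cv2) and the standard library are available. Lean on these libraries where they do the work, as an engineer would, in place of code of your own. Each camera call takes 0.05 s, during which the arm holds its last target. There are 200 camera calls.

## Working session

There is one attempt and no reset: what is moved stays moved. The work goes in short steps, each a Python script; the robot and the scene stay as the last script left them, time stands still between calls to the robot, and variables do not carry over. Pictures are saved under pics/ and viewed, at most 10 in all, crops included, and the job is handed in when it is done.

```bash
mkdir -p pics; ls; python3 - <<'E'
from bench import manip, effector, viewer
import cv2
for n in("side","top"):
    im=viewer.get_image(n); cv2.imwrite(f"pics/{n}0.png",im[:,:,::-1]); print(n,viewer.get_calibration(n))
print(manip.current_clock(),manip.current_tcp_rot(),manip.grip_depth)
E
```

```text
pics
side {'vfov': 49.63659422710511, 'cx': 261.34315481223456, 'cy': 191.0117175689281, 'eye': array([0.44783779, 1.06264695, 0.72194059]), 'attitude': array([-0.06839683,  0.862059  , -0.50111225,  0.03259863])}
top {'vfov': 48.62567156871993, 'cx': 251.70117449540592, 'cy': 190.25983508597997, 'eye': array([ 0.45290523, -0.07850694,  1.38562983]), 'attitude': array([-0.70147131,  0.71030345, -0.04048914,  0.04204335])}
0.1 [ 9.75038032e-01  2.22036264e-01 -1.68523291e-04 -8.39337166e-04] 0.0188
```

View pics/top0.png

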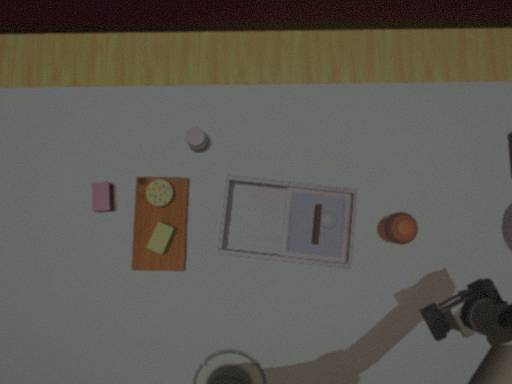

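View pics/side0.png

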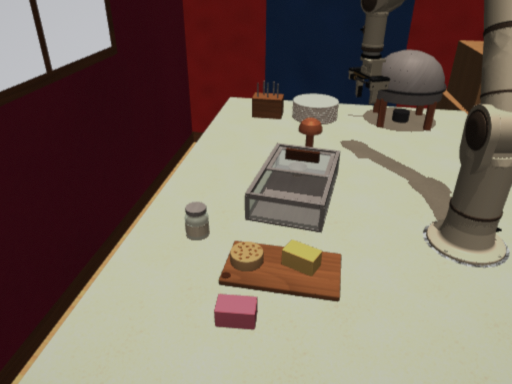

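The top view shows the block at about (161,238) on the board, the case spanning (220–356, 176–267) with its opening on the left (+y), and the handle at (317,224). The pink decoy is at (102,197).

```bash
cat > h.py <<'E'
import numpy as np, cv2
from scipy.spatial.transform import Rotation as R
from bench import manip, effector, viewer
def ray(n,uv):
    c=viewer.get_calibration(n); f=192/np.tan(np.radians(c["vfov"]/2))
    uv=np.atleast_2d(uv).astype(float)
    d=np.c_[(uv[:,0]-c["cx"])/f,(uv[:,1]-c["cy"])/f,np.ones(len(uv))]
    return np.array(c["eye"]),R.from_quat(c["attitude"]).apply(d)
def onz(n,uv,z):
    e,d=ray(n,uv); return e+d*((z-e[2])/d[:,2])[:,None]
def proj(n,P):
    c=viewer.get_calibration(n); f=192/np.tan(np.radians(c["vfov"]/2))
    p=R.from_quat(c["attitude"]).inv().apply(np.atleast_2d(P)-c["eye"])
    return np.c_[p[:,0]/p[:,2]*f+c["cx"],p[:,1]/p[:,2]*f+c["cy"]]
E
python3 - <<'E'
from h import *
im=cv2.imread("pics/top0.png"); hsv=cv2.cvtColor(im,cv2.COLOR_BGR2HSV)
print(hsv[238,161],hsv[192,159],hsv[224,317],hsv[260,150],hsv[300,150],hsv[179,260],hsv[215,250])
a=im[160:285,125:370]; cv2.imwrite("pics/c1.png",cv2.resize(np.clip(a*1.4,0,255).astype('uint8'),None,fx=3.2,fy=3.2,interpolation=cv2.INTER_CUBIC))
def big(m,roi):
    z=np.zeros_like(m); x0,y0,x1,y1=roi; z[y0:y1,x0:x1]=m[y0:y1,x0:x1]
    return max(cv2.findContours(z,0,2)[0],key=cv2.contourArea)
y=cv2.inRange(hsv,(22,90,60),(40,255,255))
for nm,m,roi,z in [("block",y,(135,212,188,270),.068),("handle",cv2.inRange(hsv,(0,70,0),(25,255,120)),(285,190,352,262),.132),("board",cv2.inRange(hsv,(5,120,40),(40,255,255)),(125,165,195,280),.018)]:
    c=big(m,roi); b=cv2.boxPoints(cv2.minAreaRect(c)); w=onz("top",b,z)
    print(nm,cv2.contourArea(c),b.round(1).tolist(),w.mean(0).round(4),np.linalg.norm(w-np.roll(w,1,0),axis=1).round(4),np.degrees(np.arctan2(*(w[1]-w[0])[1::-1])).round(1))
E
```

```text
[ 32  75 105] [ 32  61 108] [  6 107  62] [ 11 143  98] [ 60   7 105] [  5  15 105] [100   7 107]
block 26.5 [[152.8000030517578, 232.5], [157.60000610351562, 220.39999389648438], [169.3000030517578, 225.10000610351562], [164.5, 237.1999969482422]] [0.4911 0.205  0.068 ] [0.0393 0.0397 0.0394 0.0397] -21.3
handle 107.5 [[313.1000061035156, 241.89999389648438], [316.3999938964844, 204.6999969482422], [320.6000061035156, 205.10000610351562], [317.3999938964844, 242.3000030517578]] [ 0.4994 -0.2672  0.132 ] [0.0125 0.1099 0.0127 0.1099] -6.7
board 3832.5 [[132.39999389648438, 268.3999938964844], [135.8000030517578, 176.60000610351562], [187.5, 178.5], [184.10000610351562, 270.29998779296875]] [0.5116 0.2195 0.018 ] [0.1643 0.2945 0.1685 0.2942] -1.0
```

View pics/c1.png

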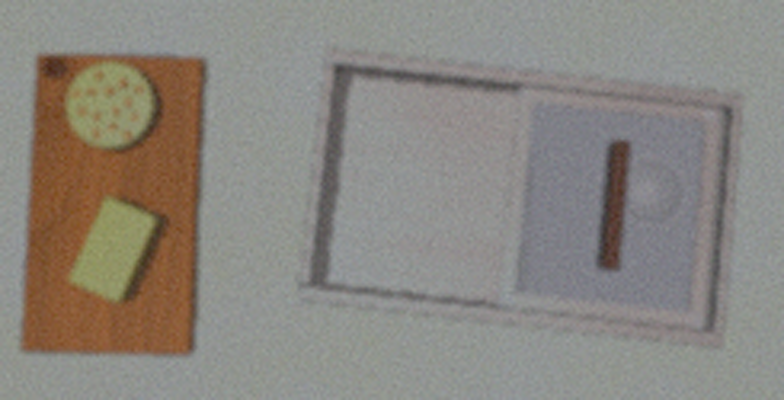

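The crop shows the block's top-face corners at about crop (105,195), (162,215), (125,303), (68,280). The case's outer corners are at about (328,50), (742,92), (722,345), (300,292), and the bar handle at (614,205). The bowl is visible beneath the door.

```bash
python3 - <<'E'
from h import *
def rect(w): 
    c,s,a=cv2.minAreaRect((w[:,:2]*1e3).astype(np.float32)); return np.round(c,1),np.round(s,1),round(a,1)
for n,roi in (("top",(135,212,188,270)),("side",(270,235,335,280))):
    im=cv2.GaussianBlur(cv2.imread(f"pics/{n}0.png"),(3,3),0); hsv=cv2.cvtColor(im,cv2.COLOR_BGR2HSV)
    m=cv2.inRange(hsv,(20,40,40),(45,255,255)); x0,y0,x1,y1=roi
    V=hsv[y0:y1,x0:x1,2][m[y0:y1,x0:x1]>0]; t,_=cv2.threshold(V,0,255,cv2.THRESH_OTSU); print(n,len(V),t,np.percentile(V,[5,25,50,75,95]))
    for vt in (0,t if n=="side" else 85):
        k=np.zeros_like(m); k[y0:y1,x0:x1]=(m[y0:y1,x0:x1]>0)&(hsv[y0:y1,x0:x1,2]>vt)
        k*=255; c=max(cv2.findContours(k,0,1)[0],key=cv2.contourArea)
        q=c[:,0]; print(vt,cv2.contourArea(c),rect(onz(n,q,.068)))
# case corners
cc=np.array([[328,50],[742,92],[722,345],[300,292]])/3.2+[125,160]-.35
w=onz("top",cc,.098); print(w.round(4)); print(np.linalg.norm(w-np.roll(w,1,0),axis=1).round(4),w.mean(0))
s=cv2.imread("pics/side0.png")
a=s[130:300,210:355]; cv2.imwrite("pics/c2.png",cv2.resize(a,None,fx=3.5,fy=3.5,interpolation=cv2.INTER_CUBIC))
E
```

```text
top 567 89.0 [ 71.3 101.  105.  106.  107. ]
0 524.5 (array([464.7, 206.2]), array([60. , 91.4]), 66.0)
85 464.0 (array([465. , 209.4]), array([53.9, 89.3]), 66.0)
side 602 163.0 [131.05 186.25 191.   192.   192.  ]
0 538.0 (array([478.9, 202.7]), array([ 66.4, 128.1]), 64.1)
163.0 469.0 (array([478.4, 199.5]), array([ 60.1, 126.6]), 64.5)
[[ 0.6512 -0.002   0.098 ]
 [ 0.6056 -0.3964  0.098 ]
 [ 0.3682 -0.368   0.098 ]
 [ 0.422   0.0256  0.098 ]]
[0.2308 0.397  0.2391 0.3972] [ 0.51176677 -0.18517679  0.098     ]
```

View pics/c2.png

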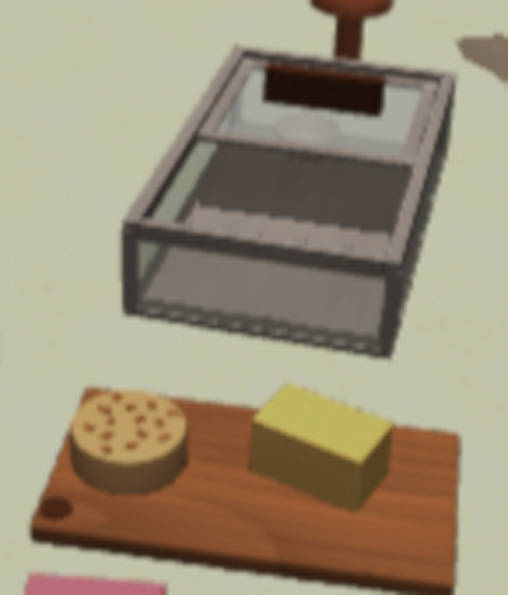

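The side view confirms the block lies flat and clear of the round cheese. The case opening is empty, and the door and handle are at the far end. Next I check the side corners against the top estimates.

```bash
python3 - <<'E'
from h import *
p=lambda a:np.array(a)/3.5+[210,130]-.36
b=onz("side",p([[288,385],[392,428],[362,465],[252,424]]),.068); print("block side",b.round(4).tolist(),b.mean(0))
b=onz("top",np.array([[105,195],[162,215],[125,303],[68,280]])/3.2+[125,160]-.35,.068); print("block top",b.round(4).tolist(),b.mean(0))
w=onz("side",p([[240,47],[456,75],[404,266],[124,224]]),.098); print("case side",w.round(4).tolist(),w.mean(0))
print(np.linalg.norm(w-np.roll(w,1,0),axis=1).round(4))
h=onz("side",p([[267,66],[384,78]]),.132);print("handle",h)
for P in ([.465,.209,.25],[.465,.209,.043]):
  for a in (66,-114):
    q=R.from_euler("ZX",[a-90,180],degrees=True)
    # tool y dir
    print(a,q.apply([0,1,0]).round(2),np.round(manip.solve_ik(P,q.as_quat()),2) if manip.solve_ik(P,q.as_quat()) is not None else None)
for a in (-7,173):
    q=R.from_euler("ZX",[a-90,180],degrees=True)
    for P in ([.524,-.086,.2],[.524,-.086,.033],[.496,-.31,.108]): 
        s=manip.solve_ik(P,q.as_quat()); print(a,P,None if s is None else np.round(s,2))
E
```

```text
block side [[0.4938, 0.1708, 0.068], [0.4149, 0.2103, 0.068], [0.4345, 0.2557, 0.068], [0.5155, 0.2226, 0.068]] [0.46468676 0.21487601 0.068     ]
block top [[0.5166, 0.2165, 0.068], [0.4966, 0.1611, 0.068], [0.4129, 0.1959, 0.068], [0.4355, 0.251, 0.068]] [0.46540979 0.20614618 0.068     ]
case side [[0.5971, -0.3943, 0.098], [0.3654, -0.3611, 0.098], [0.4122, 0.0329, 0.098], [0.6505, 0.0047, 0.098]] [ 0.50628727 -0.17944875  0.098     ]
[0.4026 0.234  0.3967 0.24  ]
handle [[ 0.55675181 -0.27194866  0.132     ]
 [ 0.44019043 -0.26352766  0.132     ]]
66 [-0.41 -0.91  0.  ] [-0.22  0.21 -0.29  1.88  0.07  1.07 -2.53]
-114 [0.41 0.91 0.  ] [ 0.53  0.48 -1.29  1.86  0.5   1.19  0.23]
66 [-0.41 -0.91  0.  ] [-0.67  0.5   0.24  2.04 -0.2   0.62 -2.29]
-114 [0.41 0.91 0.  ] [ 0.22  0.68 -0.88  2.02  0.74  0.8   0.05]
-7 [0.524, -0.086, 0.2] [-0.85  0.69  1.36  1.92 -0.74  1.17 -2.47]
-7 [0.524, -0.086, 0.033] [-0.7   0.91  1.13  2.01 -1.05  0.96 -2.27]
-7 [0.496, -0.31, 0.108] [-0.34  1.01  1.35  1.85 -1.06  1.24 -1.9 ]
173 [0.524, -0.086, 0.2] [ 0.85  0.43 -0.92  1.87  0.4   1.04 -0.36]
173 [0.524, -0.086, 0.033] [ 0.71  0.68 -0.76  1.97  0.67  0.77 -0.57]
173 [0.496, -0.31, 0.108] [ 1.01  0.59 -0.66  1.81  0.45  0.9   0.03]
```

```bash
cat >> h.py <<'E'
C=np.array([.509,-.182]); th=np.radians(7.); U=np.array([np.sin(th),np.cos(th)]); V=np.array([np.cos(th),-np.sin(th)])
Q=lambda a:R.from_euler("ZX",[a-90,180],degrees=True).as_quat()
cs=lambda x,y,z:[*(C+x*V+y*U),z]
E
python3 - <<'E'
from h import *
p=manip.current_tool_pos(); manip.servo_line([p[0],p[1],.32],vel=.2)
B=[.465,.210]
manip.move_pose([*B,.25],Q(-114)); 
manip.servo_line([*B,.12],vel=.2); manip.servo_line([*B,.0435],vel=.08)
print(manip.current_force(),manip.current_tool_pos())
effector.close(25); print(manip.current_finger_gap(),manip.current_gripper_force(),manip.current_clock())
manip.servo_line([*B,.2],vel=.15)
print(manip.current_finger_gap(),manip.current_force(),manip.current_clock())
im=[viewer.get_image(n) for n in("top","side")]; cv2.imwrite("pics/g.png",np.vstack([im[0][100:300],im[1][30:330]])[:,:,::-1])
E
```

```text
[ 0.63205684 -0.44186829  1.43562311] [0.46532892 0.21031515 0.04390989]
0.054926017929531244 25.000286400318146 6.1833
0.05466133154350209 [-0.03755533 -0.29097601 -2.17648866] 7.375
```

View pics/g.png

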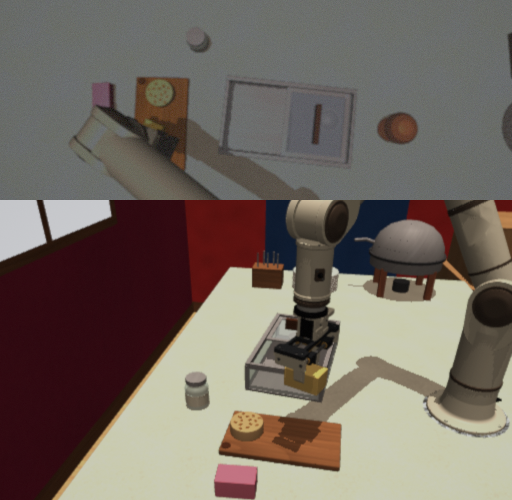

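The block is held level and lifted clear (gap 55 mm), and nothing else has moved. Next I place it.

```bash
python3 - <<'E'
from h import *
manip.move_pose(cs(0,.1,.2),Q(173))
manip.servo_line(cs(0,.1,.1),vel=.12); manip.servo_line(cs(0,.1,.042),vel=.06)
f0=manip.current_force()[2]; print(f0,manip.current_tool_pos(),cs(0,.1,.042))
for z in np.arange(.040,.029,-.001):
    manip.servo_line(cs(0,.1,z),vel=.02); f=manip.current_force()[2]
    if f-f0>3: break
print(z,f,manip.current_finger_gap(),manip.current_clock())
im=[viewer.get_image(n) for n in("top","side")]; cv2.imwrite("pics/p.png",np.vstack([im[0][100:300],im[1][30:330]])[:,:,::-1])
E
```

```text
-1.8400334042782942 [ 0.52155837 -0.08267891  0.04232751] [np.float64(0.5211869343405148), np.float64(-0.0827453848358678), 0.042]
0.032999999999999995 5.533349520699302 0.05477434900812573 12.7167
```

View pics/p.png

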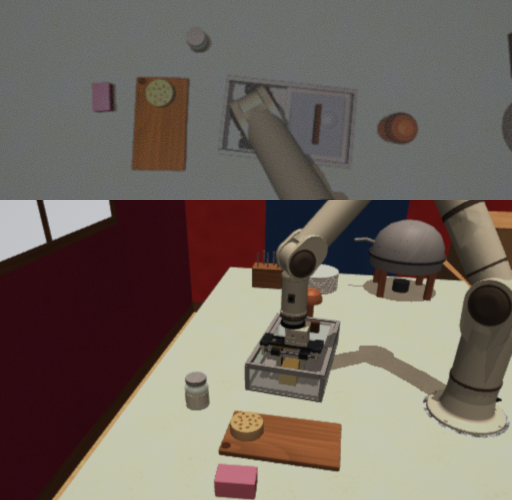

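The block has touched down on the floor inside the opening: contact came at the expected height with 5.5 N. Next I release it, retreat and push the door shut.

```bash
python3 - <<'E'
from h import *
effector.open_jaws(); manip.sleep(.2); print(manip.current_force())
manip.servo_line(cs(0,.1,.1),vel=.06); manip.servo_line(cs(0,.1,.22),vel=.15)
cv2.imwrite("pics/r.png",viewer.get_image("side")[:,:,::-1])
effector.close(10)
manip.servo_line(cs(0,-.13,.22),vel=.15); manip.servo_line(cs(0,-.13,.109),vel=.1)
f0=manip.current_force(); print(f0,manip.current_clock())
manip.servo_line(cs(0,.055,.109),vel=.06); print(manip.current_force()-f0,manip.current_clock())
for y in np.arange(.058,.095,.002):
    manip.servo_line(cs(0,y,.109),vel=.03); f=(manip.current_force()-f0)[:2]@U
    print(round(y,3),round(f,1),((manip.current_tool_pos()[:2]-C)@U).round(4))
    if f<-12: break
print(manip.current_clock())
im=[viewer.get_image(n) for n in("top","side")]; cv2.imwrite("pics/d.png",np.vstack([im[0][100:300],im[1][30:330]])[:,:,::-1])
E
```

```text
[-0.23585355 -0.1795218   0.04397517]
[0.62062338 0.20090325 1.08162261] 20.4417
[ 0.1795221  -2.19249046 -0.88913917] 23.675
0.058 -1.0 0.0585
0.06 -0.6 0.0604
0.062 -0.8 0.0623
0.064 -0.8 0.0643
0.066 -1.2 0.0663
0.068 -1.7 0.0683
0.07 -3.5 0.0696
0.072 -7.6 0.0696
0.074 -11.9 0.0696
0.076 -15.1 0.0696
26.175
```

View pics/d.png

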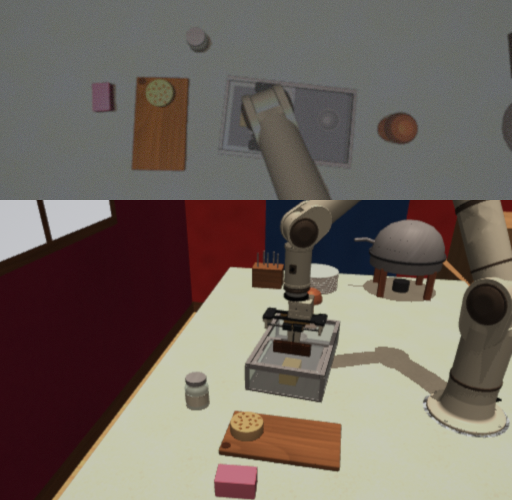

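The door hit a hard stop. I back off and check it with a clear view.

```bash
python3 - <<'E'
from h import *
manip.servo_line(cs(0,.045,.109),vel=.05); manip.servo_line(cs(0,.0,.25),vel=.15)
p=manip.current_tool_pos(); manip.move_pose([.35,-.45,.32],Q(173)); print(manip.current_clock())
for n in("top","side"): cv2.imwrite(f"pics/{n}f.png",viewer.get_image(n)[:,:,::-1])
t=cv2.imread("pics/topf.png"); s=cv2.imread("pics/sidef.png")
a=cv2.resize(t[165:275,210:365],None,fx=2.6,fy=2.6,interpolation=2); b=cv2.resize(s[140:225,240:350],(403,312),interpolation=2)
cv2.imwrite("pics/f.png",np.vstack([a,b]) if a.shape[1]==b.shape[1] else a)
hsv=cv2.cvtColor(t,cv2.COLOR_BGR2HSV); m=cv2.inRange(hsv,(0,70,0),(25,255,120)); k=np.zeros_like(m);k[190:255,225:300]=m[190:255,225:300]
c=max(cv2.findContours(k,0,2)[0],key=cv2.contourArea); w=onz("top",cv2.boxPoints(cv2.minAreaRect(c)),.132).mean(0); print(w,(w[:2]-C)@U)
E
```

```text
29.3917
[ 0.5206984  -0.09277645  0.132     ] 0.08998417106689167
```

View pics/f.png

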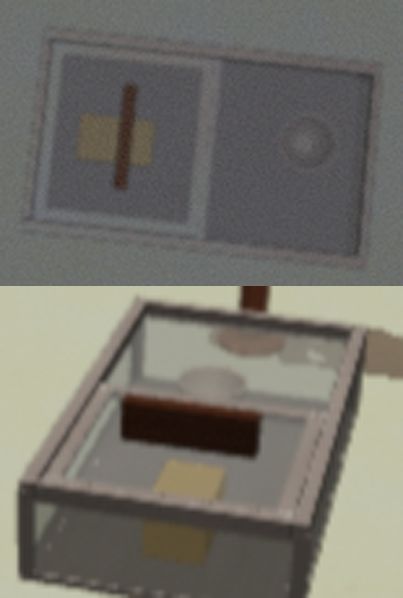

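View pics/sidef.png

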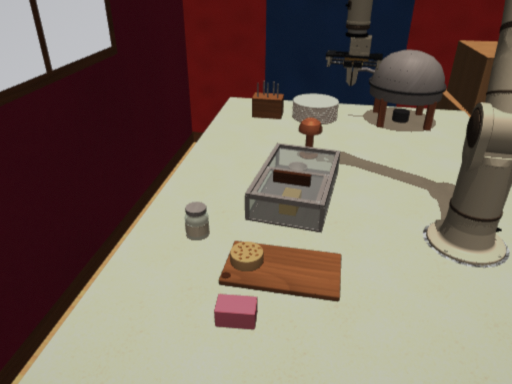

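The door's edge sits against the end rail, with the handle measured at 90 mm against an expected 92 mm. The block lies flat inside, and the round cheese, jar, lamp and bowl are where they started.

```bash
python3 -c "
from bench import manip
manip.sleep(.3); print(manip.hand_in())"
```

```text
the job is handed in; nothing more can be done
None
```

The block of cheese was lowered onto the case's floor and lies flat, the door is pushed shut against its end stop, the other items look unmoved, and I handed the job in at about 30 s of the 61 s limit.

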